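# Start the carton stop's crank bolt in its threaded boss

### The job

The crank bolt of the carton stop stands loose in its threaded boss, with its thread not yet caught. Take the crank by its upright black hand grip, wind it backward (counter-clockwise seen from above) until the bolt drops into the thread, then wind it forward (clockwise) one full turn. Finish while still holding the hand grip in the closed gripper, so that the bolt stays started, and leave the mug, tape roll and ramekin where they stand.

Things in the scene. Friction and masses are not known exactly. Their poses are not given: they have to be found in the camera images.
- boss_mouth (a point): centre of the mouth of the fixed steel threaded boss (60 mm across), on the bolt's vertical axis, 42 mm above the worktop. It stands on a dark nut plate 130 x 150 x 8 mm with an aluminium carton stop (230 mm long, top 40 mm above the worktop) 70 mm from the axis along this point's +x. The crank arm lies along +x when crank reads 0
- crank_hub (a point): top centre of the crank bolt's hub (34 mm across), on the bolt's axis, about 70 mm above the worktop at the start; turns and sinks with the bolt. Its x axis points along the crank arm (18 mm wide, top 4 mm below this point) to the hand grip's pin, whose axis is 50 mm from the bolt's axis
- grip_mid (a point): middle of the upright black cylindrical hand grip, 20 mm diameter, 40 mm long, about 90 mm above the worktop at the start. It revolves freely on its pin, so a gripper need not turn while carrying it round the 50 mm circle. The pin (9 mm, with a 15 mm cap) ends 45 mm above this point; the crank arm's top lies 26 mm below it (both at the start)
- crank (a joint): turn of the crank bolt, rad; grows clockwise seen from above (forward, screwing in). It starts between 0.8 and 2.6 with the bolt's lug on top of the thread; wound backward it falls off the thread's start at 0 to -0.2 and drops 8 mm; at about -0.45 it meets a stop. Without the drop it cannot go forward past 5.3. Turning needs about 2 N at the grip
- drop (a joint): how far the crank bolt has sunk, in m, 0 at the top of the thread. The thread has a pitch of 8 mm a turn: before the drop it reads 0.008*crank/6.283, after it 0.008 more, so about 0.008 just after the drop and 0.016 one turn forward. The bolt weighs 0.4 to 0.65 kg and sinks by its own weight
- mug: loose dark navy mug, 68 x 90 x 62 mm, bystander; origin at the centre of its underside
- tape_roll: loose roll of packing tape, 67 mm across, 37 mm high, bystander; origin at the centre of its underside
- ramekin: loose white ramekin, 68 mm across, 36 mm high, bystander; origin at the centre of its underside
- grip_float (a joint): how far the hand grip has slid up along its pin, in m, 0 at the start, range -0.005 to 0.020, about 1 N of friction. So the gripper may stay at one height while the bolt drops and sinks

How it is judged:
By the outcome, as a careful person would: the job done as asked, in the order asked, and still so for the second after the job is handed in, while the arm keeps its last pose, push and grip.
It also fails if it takes over 61 s, if anything falls off the work surface, if the arm or the gripper's body presses on something with over 40 N, if the wrist force passes 120 N, or if a joint passes its speed limit or range.

### The arm

A 7-joint arm with a two-finger parallel gripper is mounted at the origin on a cart in front of the work surface, level with it; the furniture and walls round the work are solid. World frame = base frame: x ahead of the robot, y to its left, z up, the work surface at z = 0. Lengths are in m, angles in degrees, forces in N, time in s.
With the tool pointing down it reaches from about 0.425 to 1.025 m from the base axis. Payload 9.4 kg.
Tool frame: the origin (TCP) lies midway between the tips of the shut fingers; the grasp point (between the pads) lies 19 mm behind it; z points along the fingers, y is the direction in which the jaws open and shut (so a half turn about z gives the same grasp; the last joint's range is limited). The gripper opens to 93 mm and grips with 3 to 60 N. Pads are 15 mm wide; open, the fingers measure 128 mm over their backs; the gripper's body (75 mm by 188 mm) begins 65 mm behind the grasp point.
Start: joints at [-80.541, 34.337, -0.143, 91.639, 0.103, 54.024, -4.572], TCP at [0.174, 0.704, 0.197] pointing down, gripper open.
Joint ranges: [-147.43, 147.43], [-19.82, 112.94], [-74.19, 73.91], [6.32, 146.72], [-59.91, 239.91], [6.04, 106.73], [-150.56, 150.56]. Speed limits (degrees/s): [127.2, 127.2, 172.46, 172.46, 180, 180, 180].

### API

Orientations are given as a 3x3 rotation matrix whose columns are the frame's x, y, z axes.
In Python, from rig import observe, capture, camera_info, job_done gives the robot as it stands.
- The arm moves only by the tool jog_arm, never from a script. Its arguments are lists of equal length, an entry for each row: "xyz": the shift along the tool's x, y, z in m, a list of three; "spin": the turn about the tool's z in rad. A call has 1 to 8 rows; each row shifts and turns the commanded pose from where the row before left it, along the tool's axes as they then stand; what a row does not reach is not made up. A row lasts 1/8 s, in which the tool goes at most 62.5 mm and 10.7 degrees, less where a joint would pass 70% of its speed; a pose out of reach is approached as far as the arm can. A call is refused whole if a number of a shift passes 0.0625 or a number of a turn 0.188, either way. A call with a gripper value outside its range is refused whole. "jaw" is the finger opening in m, from 0 to 0.093, set as the call begins (left out, the last holds). The fingers move at their own pace and stop on an object; the grip force is fixed at half the most. Time passes only in rows, so rows that do not move let the fingers close. It gives the time, the measured TCP pose, the force and the opening at its end, in the units of the state.
- observe(): the state, without advancing time (a new reading comes with each control period).
- capture(name): name is "side" or "top"; returns the picture (480x640x3 uint8, blue, green, red); there is no depth.
- camera_info(name): a dict with "intrinsics" (3x3 intrinsics, pixels), "position" and "attitude" of the camera in the world. Camera axes: x right, y up, looking along -z (the intrinsics and any distortion apply to the point x, -y, -z); pixel columns grow to the right and rows downward; lengths in m; the calibration is good to about 2 mm. A picture is of the moment at which its call begins. camera_info takes no time and is no camera call.
- job_done(): hands the job in, once; it reports no verdict.
The state is a dict: "time": time; "qpos": joint angles; "joint_velocities": joint speeds; "effort": joint torques, N m; "position": TCP position; "ee_rot": TCP orientation; "ft_force": force on the tool from outside, world axes, zero at the start; "ft_torque": the same for the moment, N m; "gripper_width": finger opening in m.
Only numpy, scipy, OpenCV 4.12 (cv2) and the standard library are available. Lean on these libraries where they do the work, as an engineer would, in place of code of your own. Each camera call takes 0.05 s, during which the arm holds its last target. There are 200 camera calls.

## Working session

There is one attempt and no reset: what is moved stays moved. The work goes in short steps, Python scripts to look and compute and a tool call to move; the robot and the scene stay as the last step left them, time stands still between calls to the robot, and variables do not carry over. Pictures are saved under pics/ and viewed, about 8 in all and at most 12, crops included, and the job is handed in when it is done.

Besides the shell and the picture viewer there is one more tool, called after "Request:" by a JSON object that holds its "method" and its "body". jog_arm: Moves the arm, as the interface text tells. Its arguments: {"type":"object","properties":{"xyz":{"type":"array"},"spin":{"type":"array"},"jaw":{"type":"number"}},"required":["xyz","spin"]}

```bash
ls; mkdir -p pics; python3 - <<'E'
from rig import *
import cv2
for n in("top","side"):
    cv2.imwrite(f"pics/{n}0.png",capture(n)); print(n,camera_info(n))
s=observe();print(s)
E
```

```text
pics
top {'intrinsics': array([[613.13058657,   0.        , 328.50697535],
       [  0.        , 613.13058657, 247.63535999],
       [  0.        ,   0.        ,   1.        ]]), 'position': array([0.40059306, 0.01825581, 1.24928669]), 'attitude': array([[ 0.00923936,  0.99724984, -0.07353501],
       [-0.99982418,  0.00801314, -0.01695302],
       [-0.01631715,  0.07367872,  0.99714853]])}
side {'intrinsics': array([[575.23484215,   0.        , 324.78618139],
       [  0.        , 575.23484215, 236.602821  ],
       [  0.        ,   0.        ,   1.        ]]), 'position': array([0.42727301, 0.96576477, 0.46141144]), 'attitude': array([[-0.99687004,  0.0220236 , -0.07592814],
       [-0.07869663, -0.36812257,  0.92644083],
       [-0.0075473 ,  0.9295164 ,  0.36870354]])}
{'time': 0.1, 'qpos': array([-80.5387382 ,  34.38047671,  -0.14584011,  91.67643316,
         0.10425491,  54.0247852 ,  -4.57130281]), 'joint_velocities': array([-0.03933942, -0.11376045,  0.04422137, -0.18737332,  0.04219109,
       -0.06121792,  0.06580999]), 'effort': array([ 4.50362975e-03, -7.66558886e+01,  1.50159538e+00, -2.52937925e+01,
       -5.22872410e-02,  1.36057741e-02,  7.66315020e-05]), 'position': array([0.17353037, 0.70343552, 0.19613894]), 'ee_rot': array([[-9.70922255e-01,  2.39394938e-01, -1.96320952e-04],
       [ 2.39394974e-01,  9.70921242e-01, -1.41038629e-03],
       [-1.47027156e-04, -1.41637369e-03, -9.99998986e-01]]), 'ft_force': array([ 0.99819345, -0.21894701, -0.42495268]), 'ft_torque': array([0.00283232, 0.03174124, 0.02341655]), 'gripper_width': 0.09287640850859029}
```

View pics/top0.png

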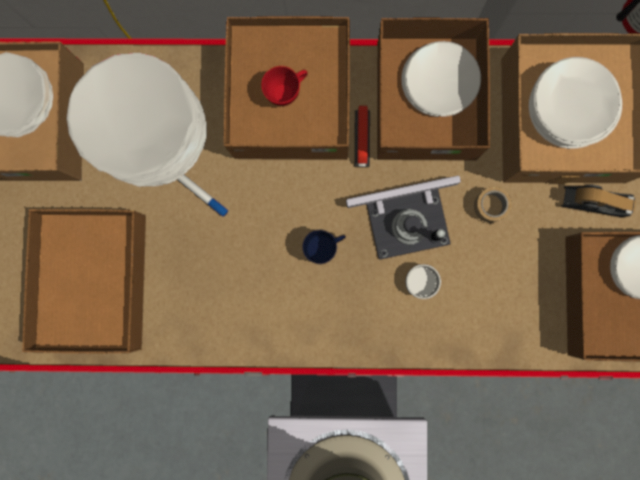

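View pics/side0.png

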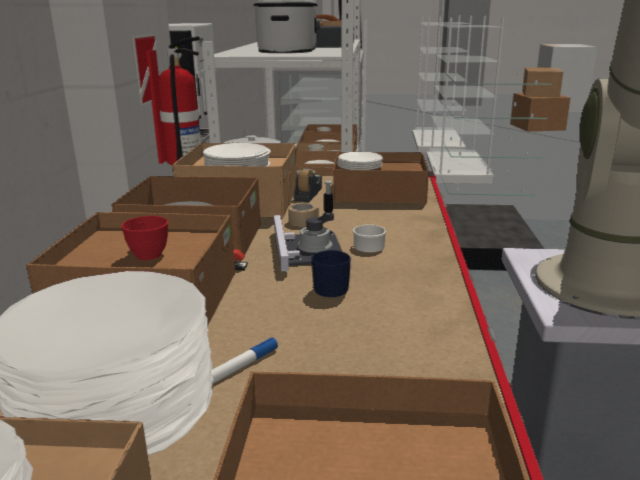

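The top view shows the crank on its plate near (410,227), with its grip near (438,236). The mug is at (320,246), the ramekin at (423,281) and the tape roll at (491,205). I'll enlarge both views.

```bash
python3 - <<'E'
import cv2
a=cv2.imread("pics/top0.png")[165:315,290:520]; b=cv2.imread("pics/side0.png")[190:310,260:400]
cv2.imwrite("pics/topc.png",cv2.resize(a[10:100,50:170],None,fx=6.5,fy=6.5,interpolation=cv2.INTER_CUBIC))
cv2.imwrite("pics/sidec.png",cv2.resize(b[:100],None,fx=5.5,fy=5.5,interpolation=cv2.INTER_CUBIC))
E
```

```text
(no output)
```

View pics/topc.png

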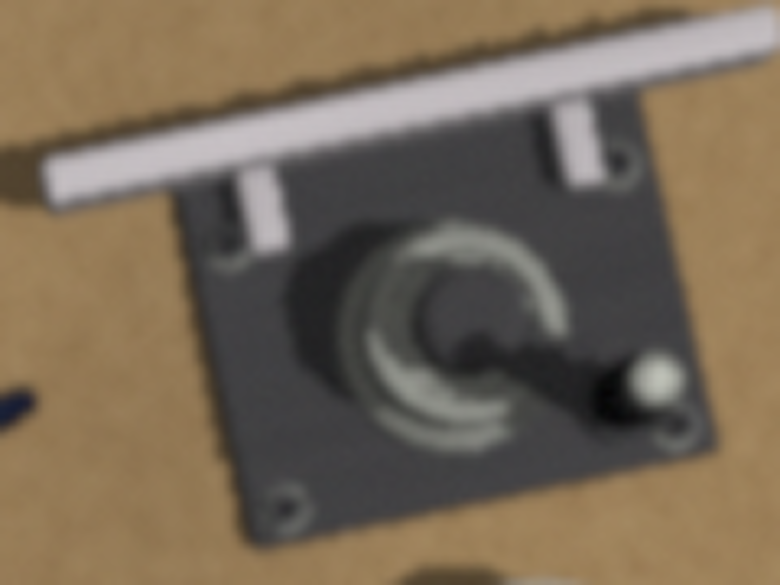

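View pics/sidec.png

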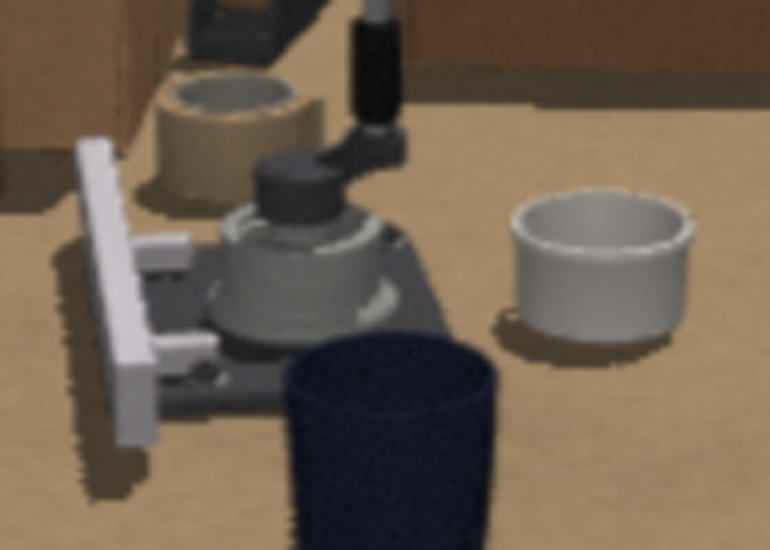

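The enlarged crops put the pin cap at (440.4,232.7) and the hub top at (413,223.4) in the top view. In the side view the grip middle is at (328,202.6) and the hub top at (314,220.4). Next I'll back-project these.

```bash
cat > h.py <<'E'
import numpy as np
from rig import *
def ray(n,u,v):
    c=camera_info(n); K=c["intrinsics"]
    d=np.array([(u-K[0,2])/K[0,0],-(v-K[1,2])/K[1,1],-1]); return c["position"],c["attitude"]@d
def atz(n,u,v,z):
    p,d=ray(n,u,v); return p+d*(z-p[2])/d[2]
def T(u,v,z): return atz("top",340+(u+.5)/6.5-.5,175+(v+.5)/6.5-.5,z)
def S(u,v,z): return atz("side",260+(u+.5)/5.5-.5,190+(v+.5)/5.5-.5,z)
E
python3 - <<'E'
from h import *
np.set_printoptions(precision=4,suppress=True)
cap=T(656,378,.135);print("cap",cap)
print("grip side",S(377,72,.09))
hub=T(478,318,.070);print("hub",hub,S(300,170,.070))
print("plate c",T(453,336,.01), "boss", T(455,335,.042))
a,b=T(60,185,.04),T(775,35,.04);print("stop",a,b)
n=b-a; n/=np.linalg.norm(n); x=np.array([-n[1],n[0]]); 
if x[0]<0:x=-x
print("bx",x)
for h in(hub[:2],):
  r=cap[:2]-h; print(np.linalg.norm(r), "angle", np.arctan2(x[1],x[0])-np.arctan2(r[1],r[0]))
R=observe()["ee_rot"]; print(R.T@(np.r_[cap[:2],.3]-observe()["position"]))
print([atz("top",*p,.036)[:2] for p in((423,279),(320,245),(491,204))])
E
```

```text
cap [ 0.5116 -0.1664  0.135 ]
grip side [ 0.5118 -0.1565  0.09  ]
hub [ 0.5356 -0.1246  0.07  ] [ 0.5358 -0.103   0.07  ]
plate c [ 0.5367 -0.1241  0.01  ] boss [ 0.5335 -0.121   0.042 ]
stop [ 0.579  -0.0007  0.04  ] [ 0.6267 -0.2189  0.04  ]
bx [0.9769 0.2137]
0.04823392708224167 angle 2.3062720128319727
[-0.5365 -0.7638 -0.1027]
[array([ 0.4295, -0.1481]), array([0.4952, 0.0558]), array([ 0.5796, -0.2831])]
```

Request:
{"method": "jog_arm", "body": {"xyz": [[0,0,-0.05],[-0.02,-0.01,-0.05],[-0.05,-0.033,0],[-0.05,-0.033,0],[-0.05,-0.033,0],[-0.05,-0.033,0],[-0.05,-0.033,0],[-0.05,-0.033,0]], "spin": [0,0,0,0,0,0,0,0], "jaw": 0.05}}

```text
time: 1.1
position: [0.4355, 0.4236, 0.2968]
ee_rot: [[-0.971, 0.239, -0.0], [0.239, 0.971, -0.0], [0.0, -0.0, -1.0]]
ft_force: [0.5, 1.2, -0.1]
gripper_width: 0.0501
```

Request:
{"method": "jog_arm", "body": {"xyz": [[-0.05,-0.033,0],[-0.03,-0.04,0],[-0.0135,-0.05,0],[-0.0135,-0.05,0],[-0.0135,-0.05,0],[-0.0135,-0.05,0],[-0.0135,-0.05,0],[-0.0135,-0.05,0]], "spin": [0,0,0,0,0,0,0,0]}}

```text
time: 2.1
position: [0.5012, 0.023, 0.2969]
ee_rot: [[-0.971, 0.239, -0.0], [0.239, 0.971, 0.0], [0.0, -0.0, -1.0]]
ft_force: [0.4, -0.0, 0.1]
gripper_width: 0.0499
```

```bash
python3 - <<'E'
from h import *
s=observe();print(s["time"],s["qpos"],s["position"],s["gripper_width"])
print(s["ee_rot"].T@(np.array([.512,-.166,.25])-s["position"]));print(s["ee_rot"])
E
```

```text
2.1 [-18.13954089  12.35316737  11.11560264 113.71269141  -2.91561408
  54.19623655  70.584521  ] [0.50117118 0.0229683  0.2968727 ] 0.049929775638447645
[-0.05574193 -0.18088454  0.04687163]
[[-9.70937861e-01  2.39331712e-01 -3.66049790e-05]
 [ 2.39331712e-01  9.70937862e-01  3.56541631e-06]
 [ 3.63944773e-05 -5.29893461e-06 -9.99999999e-01]]
```

Request:
{"method": "jog_arm", "body": {"xyz": [[-0.014,-0.045,0.01],[-0.014,-0.045,0.02],[-0.014,-0.045,0.03],[-0.014,-0.046,0.03],[0,0,0.03],[0,0,0.02],[0,0,0],[0,0,0]], "spin": [0,0,0,0,0,0,0,0], "jaw": 0.045}}

```text
time: 3.1
position: [0.5128, -0.1645, 0.1575]
ee_rot: [[-0.971, 0.239, 0.0], [0.239, 0.971, -0.0], [-0.001, -0.0, -1.0]]
ft_force: [-0.3, 0.1, 0.5]
gripper_width: 0.045
```

```bash
python3 - <<'E'
from h import *
import cv2
s=observe();print(s["time"],s["position"],s["ft_force"])
a=capture("side")[120:270,250:410];cv2.imwrite("pics/s1.png",cv2.resize(a,None,fx=4,fy=4,interpolation=cv2.INTER_CUBIC))
E
```

```text
3.1 [ 0.51284051 -0.16451618  0.15752881] [-0.28334686  0.06545961  0.47356299]
```

View pics/s1.png

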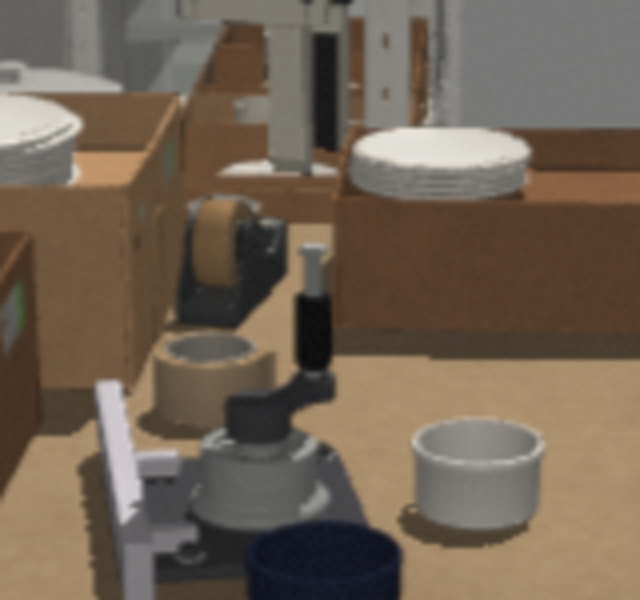

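```bash
cat >> h.py <<'E'
def proj(n,p):
    c=camera_info(n);K=c["intrinsics"];q=c["attitude"].T@(np.array(p)-c["position"])
    return np.array([K[0,2]-K[0,0]*q[0]/q[2],K[1,2]+K[1,1]*q[1]/q[2]])
E
python3 - <<'E'
from h import *
np.set_printoptions(precision=4,suppress=True)
f=lambda p:(proj("side",p)-[250,120])*4
s=observe();R=s["ee_rot"];t=s["position"]
print("tcp",f(t),"tips",[f(t+R[:,1]*k) for k in(-.04,-.0225,.0225,.04)])
print("cap",f([.512,-.166,.135]),"grip",f([.512,-.166,.09]))
def tri(a,b):
    A=[];B=[]
    P=[];
    (p,d),(q,e)=ray("top",*a),ray("side",*b)
    s=np.linalg.lstsq(np.c_[d,-e],q-p,rcond=None)[0]; x,y=p+s[0]*d,q+s[1]*e; print((x+y)/2,x-y)
tri((440.4,232.7),(250+314/4,120+245/4))
E
```

```text
tcp [310.4332 198.407 ] tips [array([334.2351, 179.2893]), array([323.996 , 187.5134]), array([296.4009, 209.6778]), array([285.1465, 218.7173])]
cap [312.9817 241.0946] grip [313.4448 324.9806]
[ 0.5117 -0.1666  0.1328] [0.0003 0.     0.    ]
```

The fingers are over the grip. The cap is at (314,246), against a predicted (313,241), so the position estimate is confirmed. The open fingertips look about 19 mm higher than the TCP. I'll descend and check again before closing.

Request:
{"method": "jog_arm", "body": {"xyz": [[0,-0.002,0.01],[0,0,0.02],[0,0,0.02],[0,0,0.02],[0,0,0.012],[0,0,0],[0,0,0]], "spin": [0,0,0,0,0,0,0]}}

```text
time: 4.03
position: [0.5124, -0.1666, 0.0755]
ee_rot: [[-0.971, 0.24, 0.001], [0.24, 0.971, -0.0], [-0.001, -0.0, -1.0]]
ft_force: [0.1, -0.0, -0.3]
gripper_width: 0.0451
```

```bash
python3 - <<'E'
from h import *
import cv2
s=observe();print(s["time"],s["position"],s["ft_force"])
a=capture("side")[120:270,250:410];cv2.imwrite("pics/s2.png",cv2.resize(a,None,fx=4,fy=4,interpolation=cv2.INTER_CUBIC))
E
```

```text
4.025 [ 0.51239779 -0.16660196  0.07545311] [ 0.14704322 -0.008002   -0.27373952]
```

View pics/s2.png

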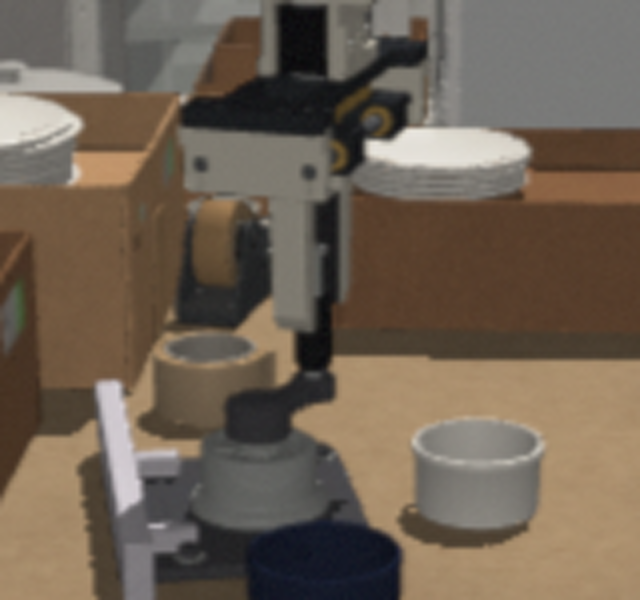

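The housing is clear of the pin cap, and the near fingertip ends at row 327 while the grip spans rows 292–370. I'll close now and see where the tips end up.

Request:
{"method": "jog_arm", "body": {"xyz": [[0,0,0],[0,0,0],[0,0,0],[0,0,0]], "spin": [0,0,0,0], "jaw": 0.0}}

```text
time: 4.58
position: [0.5121, -0.1667, 0.0751]
ee_rot: [[-0.971, 0.24, 0.0], [0.24, 0.971, -0.0], [-0.0, -0.0, -1.0]]
ft_force: [0.2, -1.3, 0.2]
gripper_width: 0.0184
```

```bash
python3 - <<'E'
from h import *
import cv2
s=observe();print(s["time"],s["position"],s["ft_force"],s["gripper_width"])
a=capture("side")[150:250,270:390];cv2.imwrite("pics/s3.png",cv2.resize(a,None,fx=6,fy=6,interpolation=cv2.INTER_CUBIC))
E
```

```text
4.575 [ 0.512093   -0.16668402  0.07505619] [ 0.20965672 -1.26061074  0.16971068] 0.018448453101484012
```

View pics/s3.png

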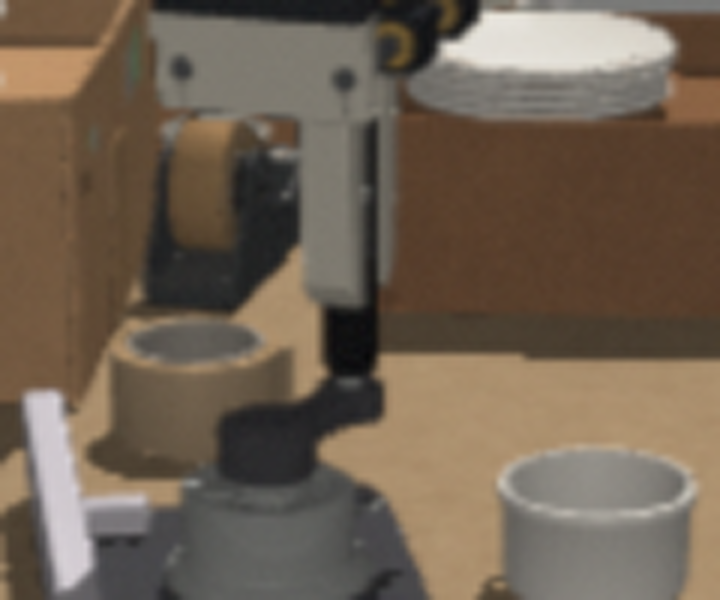

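The fingers have closed on the upper 12 mm of the grip (tip row 303, grip bottom row 372). I'll open slightly, go 7 mm deeper and regrip for a better hold.

Request:
{"method": "jog_arm", "body": {"xyz": [[0,0,0],[0,0,0],[0,0,0.004],[0,0,0.003],[0,0,0],[0,0,0]], "spin": [0,0,0,0,0,0], "jaw": 0.035}}

```text
time: 5.38
position: [0.512, -0.1664, 0.0679]
ee_rot: [[-0.971, 0.239, -0.0], [0.239, 0.971, 0.0], [0.0, -0.0, -1.0]]
ft_force: [-0.4, -0.7, 0.6]
gripper_width: 0.0352
```

Request:
{"method": "jog_arm", "body": {"xyz": [[0,0,0],[0,0,0],[0,0,0],[0,0,0]], "spin": [0,0,0,0], "jaw": 0.0}}

```text
time: 5.88
position: [0.512, -0.1667, 0.068]
ee_rot: [[-0.971, 0.24, 0.0], [0.24, 0.971, -0.0], [-0.0, -0.0, -1.0]]
ft_force: [-1.4, -0.6, 0.3]
gripper_width: 0.0192
```

```bash
cat >> h.py <<'E'
C=np.array([.5356,-.1245])
def status():
    s=observe();p=s["position"];r=p[:2]-C
    print("t",s["time"],"pos",p.round(4),"R",np.hypot(*r).round(4),"ang",np.degrees(np.arctan2(r[1],r[0])).round(1),"F",s["ft_force"].round(1),"w",s["gripper_width"].round(4),"q7",s["qpos"][6].round(0))
    return s
def arc(a0,a1,n,R=.05):
    "tool-frame rows along circle, world angles deg"
    M=observe()["ee_rot"][:2,:2]; a=np.radians(np.linspace(a0,a1,n+1))
    P=C+R*np.c_[np.cos(a),np.sin(a)]
    P[0]=observe()["position"][:2]
    Q=np.round((P-P[0])@M,4); print(np.diff(Q,axis=0).round(4).tolist())
E
python3 - <<'E'
from h import *
s=status()
arc(-119.5,-119.5+48,8)
E
```

```text
Traceback (most recent call last):
  File "h.py", line 16, in status
    print("t",s["time"],"pos",p.round(4),"R",np.hypot(*r).round(4),"ang",np.degrees(np.arctan2(r[1],r[0])).round(1),"F",s["ft_force"].round(1),"w",s["gripper_width"].round(4),"q7",s["qpos"][6].round(0))
                                                                                                                                                   ^^^^^^^^^^^^^^^^^^^^^^^^
AttributeError: 'float' object has no attribute 'round'
```

```bash
sed -i 's/s\["gripper_width"\].round(4)/round(s["gripper_width"],4)/; s/s\["qpos"\]\[6\].round(0)/round(s["qpos"][6])/; s/C=np.array(.*/C=np.array([.5363,-.1237])/' h.py
python3 - <<'E'
from h import *
s=status()
arc(-119.4,-119.4+40,8)
E
```

```text
t 5.875 pos [ 0.512  -0.1667  0.068 ] R 0.0493 ang -119.4 F [-1.4 -0.6  0.3] w 0.0192 q7 100
[[-0.0041, -0.0016], [-0.0043, -0.0006], [-0.0044, -0.0003], [-0.0043, 0.0002], [-0.0044, 0.0005], [-0.0042, 0.0009], [-0.0042, 0.0013], [-0.0041, 0.0016]]
```

Request:
{"method": "jog_arm", "body": {"xyz": [[-0.0041,-0.0014,0],[-0.0043,-0.0007,0],[-0.0044,-0.0003,0],[-0.0043,0.0002,0],[-0.0044,0.0005,0],[-0.0042,0.0009,0],[-0.0042,0.0013,0],[-0.0041,0.0016,0]], "spin": [0,0,0,0,0,0,0,0]}}

```text
time: 6.88
position: [0.5458, -0.1728, 0.068]
ee_rot: [[-0.971, 0.24, 0.0], [0.24, 0.971, -0.0], [-0.0, -0.0, -1.0]]
ft_force: [-3.6, -0.2, 0.1]
gripper_width: 0.0191
```

```bash
python3 - <<'E'
from h import *
s=status()
a=np.degrees(np.arctan2(*(s["position"][:2]-C)[::-1]))
arc(a,-40,8)
E
```

```text
t 6.875 pos [ 0.5458 -0.1728  0.068 ] R 0.05 ang -79.0 F [-3.6 -0.2  0.1] w 0.0191 q7 100
[[-0.0038, 0.002], [-0.0036, 0.0022], [-0.0034, 0.0026], [-0.0031, 0.0028], [-0.003, 0.0031], [-0.0026, 0.0034], [-0.0023, 0.0035], [-0.0021, 0.0038]]
```

Request:
{"method": "jog_arm", "body": {"xyz": [[-0.0038,0.002,0],[-0.0036,0.0022,0],[-0.0034,0.0026,0],[-0.0031,0.0028,0],[-0.003,0.0031,0],[-0.0026,0.0034,0],[-0.0023,0.0035,0],[-0.0021,0.0038,0]], "spin": [0,0,0,0,0,0,0,0]}}

```text
time: 7.88
position: [0.5754, -0.1557, 0.0682]
ee_rot: [[-0.971, 0.24, 0.002], [0.24, 0.971, -0.001], [-0.002, -0.0, -1.0]]
ft_force: [1.2, -4.9, 0.4]
gripper_width: 0.0189
```

```bash
python3 - <<'E'
from h import *
s=status()
a=np.degrees(np.arctan2(*(s["position"][:2]-C)[::-1]))
arc(a,5,8)
E
```

```text
t 7.875 pos [ 0.5754 -0.1557  0.0682] R 0.0505 ang -39.3 F [ 1.2 -4.9  0.4] w 0.0189 q7 98
[[-0.0014, 0.0047], [-0.0014, 0.0046], [-0.001, 0.0047], [-0.0005, 0.0049], [0.0, 0.0048], [0.0004, 0.0048], [0.0009, 0.0048], [0.0013, 0.0046]]
```

```bash
sed -i 's/C=np.array(.*/C=np.array([.5373,-.1236])/' h.py; python3 - <<'E'
from h import *
s=status()
a=np.degrees(np.arctan2(*(s["position"][:2]-C)[::-1]))
arc(a,5,8)
E
```

```text
t 7.875 pos [ 0.5754 -0.1557  0.0682] R 0.0498 ang -40.2 F [ 1.2 -4.9  0.4] w 0.0189 q7 98
[[-0.0021, 0.0044], [-0.0015, 0.0047], [-0.0011, 0.0048], [-0.0005, 0.0049], [-0.0001, 0.005], [0.0004, 0.0049], [0.0009, 0.0048], [0.0014, 0.0047]]
```

Request:
{"method": "jog_arm", "body": {"xyz": [[-0.0022,0.0044,0],[-0.0015,0.0047,0],[-0.0011,0.0048,0],[-0.0005,0.0049,0],[-0.0001,0.005,0],[0.0004,0.0049,0],[0.0009,0.0048,0],[0.0014,0.0047,0]], "spin": [0,0,0,0,0,0,0,0]}}

```text
time: 8.88
position: [0.5869, -0.1184, 0.0681]
ee_rot: [[-0.971, 0.239, 0.001], [0.239, 0.971, 0.0], [-0.001, 0.0, -1.0]]
ft_force: [3.2, -4.2, -0.2]
gripper_width: 0.0189
```

```bash
python3 - <<'E'
from h import *
import cv2
s=status()
a=np.degrees(np.arctan2(*(s["position"][:2]-C)[::-1]))
arc(a,21,4)
cv2.imwrite("pics/pre.png",capture("side"))
E
```

```text
t 8.875 pos [ 0.5869 -0.1184  0.0681] R 0.0499 ang 6.0 F [ 3.2 -4.2 -0.2] w 0.0189 q7 95
[[0.0011, 0.0031], [0.0014, 0.003], [0.0016, 0.0028], [0.0018, 0.0028]]
```

Request:
{"method": "jog_arm", "body": {"xyz": [[0.0011,0.0031,0],[0.0014,0.003,0],[0.0016,0.0028,0],[0.0018,0.0028,0],[0.0012,0.0016,0],[0.001,0.0013,0],[0,0,0]], "spin": [0,0,0,0,0,0,0]}}

```text
time: 9.8
position: [0.5822, -0.102, 0.068]
ee_rot: [[-0.971, 0.239, 0.001], [0.239, 0.971, 0.001], [-0.0, 0.001, -1.0]]
ft_force: [4.7, 1.6, -0.3]
gripper_width: 0.0188
```

```bash
python3 - <<'E'
from h import *
import cv2
s=status()
b=capture("side");cv2.imwrite("pics/post.png",b);a=cv2.imread("pics/pre.png")
c=np.hstack([x[170:260,265:365] for x in(a,b)])
cv2.imwrite("pics/cmp.png",cv2.resize(c,None,fx=4,fy=4,interpolation=cv2.INTER_CUBIC))
E
```

```text
t 9.8 pos [ 0.5822 -0.102   0.068 ] R 0.0498 ang 25.7 F [ 4.7  1.6 -0.3] w 0.0188 q7 93
```

View pics/cmp.png

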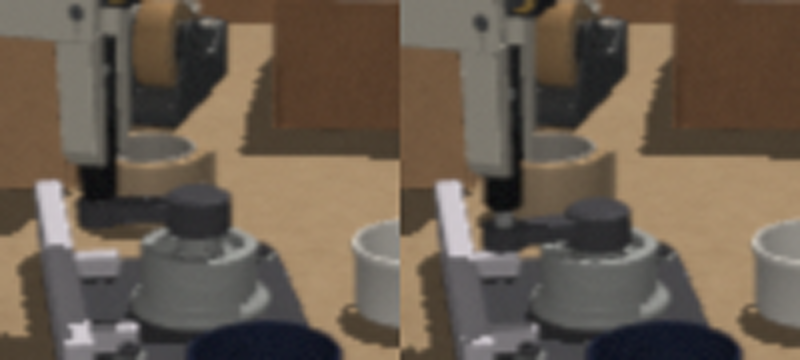

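The bolt has dropped: the hub top went from row 187 to 200 and a gap opened under the grip, about 7–8 mm. I'll refit the centre and wind forward.

```bash
python3 - <<'E'
from h import *
from scipy.optimize import least_squares
P=np.array([[.512,-.1667],[.5458,-.1728],[.5754,-.1557],[.5869,-.1184],[.5822,-.102]])
f=least_squares(lambda c:np.hypot(*(P-c).T)-.05,[.537,-.1236]);print(f.x,f.fun)
f=least_squares(lambda c:np.hypot(*(P-c[:2]).T)-c[2],[.537,-.1236,.05]);print(f.x,f.fun)
arc(25.7,25.7-56,8)
E
```

```text
[ 0.53713462 -0.12353068] [-4.66292219e-05  2.55369998e-05 -8.96101653e-06  2.91572565e-05
 -5.54463565e-05]
[ 0.53719613 -0.1235912   0.04993637] [-4.28361334e-06  1.89342382e-05 -3.13522040e-05  3.78584271e-05
 -2.11568473e-05]
[[-0.0037, -0.0048], [-0.0029, -0.0054], [-0.0023, -0.0056], [-0.0016, -0.0059], [-0.0009, -0.0061], [-0.0001, -0.0061], [0.0007, -0.006], [0.0014, -0.006]]
```

```bash
sed -i 's/C=np.array(.*/C=np.array([.5372,-.1236])/' h.py; python3 - <<'E'
from h import *
M=observe()["ee_rot"][:2,:2]; a=np.radians(25.7-7*np.arange(55))
Q=np.diff(.05*np.c_[np.cos(a),np.sin(a)]@M,axis=0).round(4)
for i in range(0,54,8): print((25.7-7*(i+8)),Q[i:i+8].tolist())
E
```

```text
-30.3 [[-0.0036, -0.0049], [-0.003, -0.0053], [-0.0023, -0.0057], [-0.0016, -0.0059], [-0.0009, -0.006], [-0.0001, -0.0061], [0.0006, -0.0061], [0.0014, -0.0059]]
-86.3 [[0.0021, -0.0057], [0.0028, -0.0054], [0.0034, -0.0051], [0.004, -0.0046], [0.0045, -0.0041], [0.005, -0.0035], [0.0054, -0.0029], [0.0057, -0.0022]]
-142.3 [[0.0059, -0.0015], [0.0061, -0.0007], [0.0061, -0.0], [0.0061, 0.0007], [0.0059, 0.0015], [0.0057, 0.0022], [0.0054, 0.0029], [0.005, 0.0035]]
-198.3 [[0.0045, 0.0041], [0.004, 0.0046], [0.0034, 0.0051], [0.0028, 0.0054], [0.0021, 0.0057], [0.0014, 0.0059], [0.0006, 0.0061], [-0.0001, 0.0061]]
-254.3 [[-0.0008, 0.006], [-0.0016, 0.0059], [-0.0023, 0.0057], [-0.003, 0.0053], [-0.0036, 0.0049], [-0.0042, 0.0045], [-0.0047, 0.0039], [-0.0051, 0.0033]]
-310.3 [[-0.0055, 0.0027], [-0.0058, 0.002], [-0.006, 0.0013], [-0.0061, 0.0005], [-0.0061, -0.0002], [-0.006, -0.001], [-0.0059, -0.0017], [-0.0056, -0.0024]]
-366.3 [[-0.0053, -0.0031], [-0.0049, -0.0037], [-0.0044, -0.0042], [-0.0038, -0.0047], [-0.0032, -0.0052], [-0.0026, -0.0055]]
```

Request:
{"method": "jog_arm", "body": {"xyz": [[-0.0038,-0.0048,0],[-0.003,-0.0053,0],[-0.0023,-0.0057,0],[-0.0016,-0.0059,0],[-0.0009,-0.006,0],[-0.0001,-0.0061,0],[0.0006,-0.0061,0],[0.0014,-0.0059,0]], "spin": [0,0,0,0,0,0,0,0]}}

```text
time: 10.85
position: [0.5795, -0.1502, 0.0678]
ee_rot: [[-0.971, 0.24, -0.001], [0.24, 0.971, 0.0], [0.001, -0.0, -1.0]]
ft_force: [1.5, 0.7, -1.5]
gripper_width: 0.0191
```

```bash
python3 -c "
from h import *
status()"
```

```text
t 10.85 pos [ 0.5795 -0.1502  0.0678] R 0.0499 ang -32.2 F [ 1.5  0.7 -1.5] w 0.0191 q7 97
```

Request:
{"method": "jog_arm", "body": {"xyz": [[0.0021,-0.0057,0],[0.0028,-0.0054,0],[0.0034,-0.0051,0],[0.004,-0.0046,0],[0.0045,-0.0041,0],[0.005,-0.0035,0],[0.0054,-0.0029,0],[0.0057,-0.0022,0]], "spin": [0,0,0,0,0,0,0,0]}}

```text
time: 11.85
position: [0.54, -0.1736, 0.0679]
ee_rot: [[-0.971, 0.239, 0.0], [0.239, 0.971, 0.001], [0.0, 0.001, -1.0]]
ft_force: [0.2, 5.8, -0.8]
gripper_width: 0.0193
```

Request:
{"method": "jog_arm", "body": {"xyz": [[0.0059,-0.0015,0],[0.0061,-0.0007,0],[0.0061,0,0],[0.0061,0.0007,0],[0.0059,0.0015,0],[0.0057,0.0022,0],[0.0054,0.0029,0],[0.005,0.0035,0]], "spin": [0,0,0,0,0,0,0,0]}}

```text
time: 12.85
position: [0.4986, -0.1555, 0.0684]
ee_rot: [[-0.971, 0.24, 0.003], [0.24, 0.971, -0.001], [-0.003, -0.0, -1.0]]
ft_force: [5.7, 0.7, -0.1]
gripper_width: 0.0188
```

```bash
python3 -c "
from h import *
status()"
```

```text
t 12.85 pos [ 0.4986 -0.1555  0.0684] R 0.05 ang -140.4 F [ 5.7  0.7 -0.1] w 0.0188 q7 100
```

Request:
{"method": "jog_arm", "body": {"xyz": [[0.0042,0.0045,0],[0.004,0.0046,0],[0.0034,0.0051,0],[0.0028,0.0054,0],[0.0021,0.0057,0],[0.0014,0.0059,0],[0.0006,0.0061,0],[-0.0001,0.0061,0]], "spin": [0,0,0,0,0,0,0,0]}}

```text
time: 13.85
position: [0.4895, -0.1082, 0.0679]
ee_rot: [[-0.971, 0.24, -0.001], [0.24, 0.971, -0.0], [0.001, -0.0, -1.0]]
ft_force: [0.2, -3.6, 0.5]
gripper_width: 0.0189
```

```bash
python3 -c "
from h import *
status()"
```

```text
t 13.85 pos [ 0.4895 -0.1082  0.0679] R 0.0501 ang 162.1 F [ 0.2 -3.6  0.5] w 0.0189 q7 96
```

Tracking well. Continuing.

Request:
{"method": "jog_arm", "body": {"xyz": [[-0.0008,0.006,0],[-0.0016,0.0059,0],[-0.0023,0.0057,0],[-0.003,0.0053,0],[-0.0036,0.0049,0],[-0.0042,0.0045,0],[-0.0047,0.0039,0],[-0.0051,0.0033,0]], "spin": [0,0,0,0,0,0,0,0]}}

```text
time: 14.85
position: [0.5239, -0.0754, 0.0678]
ee_rot: [[-0.971, 0.239, -0.001], [0.239, 0.971, 0.001], [0.001, 0.0, -1.0]]
ft_force: [-3.2, 1.8, -1.5]
gripper_width: 0.0187
```

```bash
python3 -c "
from h import *
s=status()
arc(0,45,8);arc(0,48,8)"
```

```text
t 14.85 pos [ 0.5239 -0.0754  0.0678] R 0.05 ang 105.4 F [-3.2  1.8 -1.5] w 0.0187 q7 93
[[-0.0715, -0.027], [0.0018, 0.0046], [0.0023, 0.0043], [0.0027, 0.0041], [0.0031, 0.0038], [0.0035, 0.0035], [0.0037, 0.0031], [0.0041, 0.0028]]
[[-0.0714, -0.0267], [0.002, 0.0049], [0.0025, 0.0046], [0.003, 0.0042], [0.0034, 0.004], [0.0038, 0.0036], [0.0042, 0.0032], [0.0045, 0.0027]]
```

Request:
{"method": "jog_arm", "body": {"xyz": [[-0.0055,0.0027,0],[-0.0058,0.002,0],[-0.006,0.0013,0],[-0.0061,0.0005,0],[-0.0061,-0.0002,0],[-0.006,-0.001,0],[-0.0059,-0.0017,0],[-0.0056,-0.0024,0]], "spin": [0,0,0,0,0,0,0,0]}}

```text
time: 15.85
position: [0.5709, -0.0866, 0.0681]
ee_rot: [[-0.971, 0.239, 0.001], [0.239, 0.971, -0.0], [-0.001, 0.0, -1.0]]
ft_force: [1.4, 3.7, -2.0]
gripper_width: 0.0186
```

```bash
python3 -c "
from h import *
s=status()
a=np.degrees(np.arctan2(*(s['position'][:2]-C)[::-1]))
arc(a,8.5,6)"
```

```text
t 15.85 pos [ 0.5709 -0.0866  0.0681] R 0.05 ang 47.7 F [ 1.4  3.7 -2. ] w 0.0186 q7 93
[[-0.0048, -0.003], [-0.0045, -0.0035], [-0.0041, -0.004], [-0.0035, -0.0045], [-0.003, -0.0048], [-0.0025, -0.0051]]
```

Request:
{"method": "jog_arm", "body": {"xyz": [[-0.0048,-0.003,0],[-0.0045,-0.0035,0],[-0.0041,-0.004,0],[-0.0035,-0.0045,0],[-0.003,-0.0048,0],[-0.0025,-0.0051,0],[0,0,0],[0,0,0]], "spin": [0,0,0,0,0,0,0,0]}}

```text
time: 16.85
position: [0.5868, -0.1174, 0.0683]
ee_rot: [[-0.971, 0.241, 0.002], [0.241, 0.971, -0.002], [-0.003, -0.001, -1.0]]
ft_force: [5.7, -0.5, -1.3]
gripper_width: 0.0192
```

```bash
python3 - <<'E'
from h import *
import cv2
s=status()
b=capture("side");cv2.imwrite("pics/fin.png",b);a=cv2.imread("pics/pre.png")
c=np.hstack([x[170:260,265:365] for x in(a,b)])
c=cv2.resize(c,None,fx=4,fy=4,interpolation=cv2.INTER_CUBIC)
d=cv2.imread("pics/top0.png");e=capture("top");cv2.imwrite("pics/fint.png",e)
w=np.hstack([x[160:310,290:530] for x in(d,e)]);w=cv2.resize(w,(800,250))
cv2.imwrite("pics/cmp2.png",np.vstack([c[:350],w]))
E
```

```text
t 16.85 pos [ 0.5868 -0.1174  0.0683] R 0.0499 ang 7.1 F [ 5.7 -0.5 -1.3] w 0.0192 q7 95
```

View pics/cmp2.png

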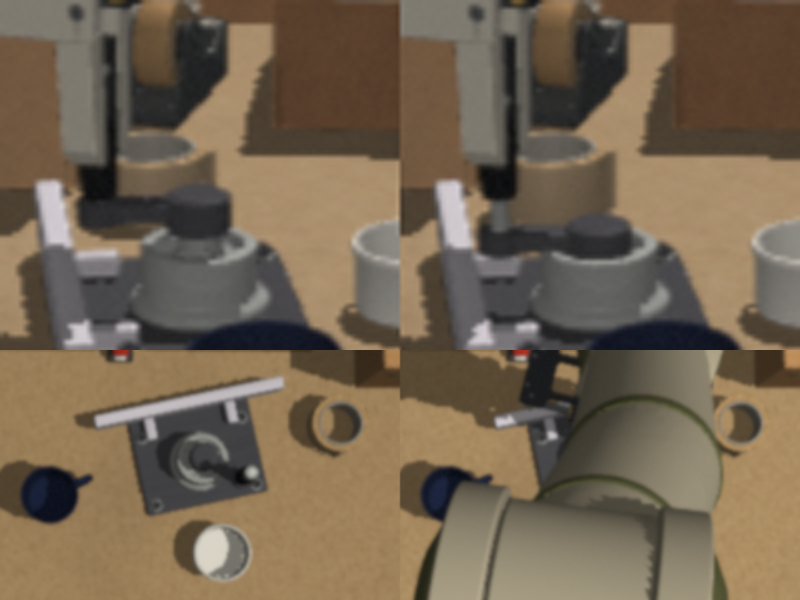

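```bash
python3 -c "
from h import *
status(); print(job_done())"
```

```text
t 16.95 pos [ 0.5867 -0.1174  0.0683] R 0.0499 ang 7.2 F [ 4.2 -2.5 -0.2] w 0.0189 q7 95
the job is handed in; nothing more can be done
None
```

The job is done and handed in at 16.95 s. I wound the crank backward about 145° until the bolt dropped into the thread, then forward about 378°, slightly more than one full turn. The gripper is still closed on the hand grip.

- **Bolt:** in the side view the hub sank about 7–8 mm at the drop and about 16 mm in total by the end, which matches the drop plus one thread turn. I estimate the crank now reads about 6.37 rad, to within about 0.05 rad.
- **Grip and forces:** the jaw opening reads 18.9 mm on the 20 mm grip. The force readings, taken after each move, never exceeded about 6 N.
- **Bystanders:** the mug, tape roll and ramekin appear unmoved. In the last top view the arm hid the ramekin, so for that one I relied on the side view.
- **Disagreement:** the fingertips sat about 19 mm higher than the TCP description implied. I regripped 7 mm lower after the first close to get a better hold.

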